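Clamp an ink bottle with a butterfly knob

TASK

Stand the ink bottle upright in the pocket of the bottle holder, then turn the winged knob clockwise until the sprung pad holds the bottle firmly against the vee block (about 15 N), feeling for the rise in resistance so as not to crush the soft bottle, and let go of the knob. Do not press on the guard plate that stands just beyond the sweep of the wings, and leave the other things on the desk where they are.

Things in the scene. Friction and masses are not known exactly. Their poses are not given: they have to be found in the camera images.
- ink_bottle_3: The loose soft ink bottle with a black nozzle cap, the only bottle on the desk: 39 mm across and 90 mm tall (straight round body up to about 50 mm, shoulder to 66 mm, cap 24 mm across above), 60 g, standing upright. Origin at the centre of its underside, z up.
- holder: Fixed grey bottle holder: base plate 90 x 215 mm, 8 mm thick. Origin at the centre of its underside on the desk; its y axis runs along the plate from the knob to the vee block, its x axis towards the guard plate. On its centre line: grey housing under the knob (42 x 52 mm, top 44 mm above the desk), rubber pad on a rod, pocket for the bottle, vee block.
- seat (a point): Where the centre of the bottle's underside is when it is fully in the vee: on the base plate, 8 mm above the desk. Axes as the holder's. With the knob open the pad stands 8 to 19.5 mm short of the seated bottle; how far differs every time and is not measured. A bottle lowered about 3.5 mm short of the seat (towards -y) goes in freely; the pad then pushes it home.
- vee: Fixed 90 degree vee block at the +y end of the holder, open towards the pad, 36 mm high (top 44 mm above the desk). Origin at the seat, axes as the holder's. The bottle is held properly when it presses on it with 8 to 25 N (aim for 15 N); above 25 N it is crushed.
- knob_top (a point): Fixed point on the upright axis of the knob at the top of its wings, 78 mm above the desk, 108 mm from the seat; axes as the holder's. The two upright wings form one flat black bar, 50 mm tip to tip, 8 mm thick, 22 mm high (56 to 78 mm above the desk). At knob angle a the bar lies along the direction (cos a, -sin a) of the holder's x and y axes.
- knob (a joint): Angle of the winged knob: 0 = open, growing clockwise seen from above, stop at 1.75. Steady friction 0.29 N m. It drives the pad (24 mm disc, centre 30 mm above the desk) 15 mm per rad towards the vee. The pad is sprung: once the bottle is home, force grows 80 to 100 N per rad and turning moment 0.015 N m per N. Friction keeps the knob where left up to about 19 N; beyond, it may slip back.
- guard: Fixed upright aluminium guard plate beside the knob on the holder's +x side: 4 mm thick, 74 mm long along y, near face 30 mm from the knob axis (the wings pass it by 5 mm), top 68 mm above the desk, 10 mm below the top of the wings. It must not be pressed with more than 6 N. Origin at its lower edge, near face.
- rubber: Bystander: small loose eraser in a sleeve, 18 x 42 x 11 mm. Origin at the centre of its underside.
- tape_measure: Bystander: loose tape measure, 62 x 73 x 35 mm. Origin at the centre of its underside.
- stapler: Bystander: loose stapler, 30 x 136 x 49 mm. Origin at the centre of its underside.

How it is judged:
By the outcome, as a careful person would: the job done as asked, in the order asked, and still so for the second after the job is handed in, with the robot touching nothing.
It also fails if it takes over 67 s, if anything falls off the work surface, if the arm or the gripper's body presses on something with over 40 N, if the wrist force passes 120 N, or if a joint passes its speed limit or range.

ROBOT

A 6-joint arm with a two-finger parallel gripper is mounted at the origin on a cart in front of the work surface, level with it; the furniture and walls round the work are solid. World frame = base frame: x ahead of the robot, y to its left, z up, the work surface at z = 0. Lengths are in m, angles in rad, forces in N, time in s.
With the tool pointing down it reaches from about 0.375 to 0.975 m from the base axis. Payload 3.8 kg.
Tool frame: the origin (TCP) lies on the centre line of the jaws, within the pads' length; the fingertips stand 14 mm ahead of it and the grasp point (between the pads) lies 5 mm behind it (bot.finger_overhang is the distance from the TCP to the fingertips, in m); y points along the fingers, x is the direction in which the jaws open and shut, and the axes are right-handed (so a half turn about y gives the same grasp; the last joint's range is limited). The gripper opens to 85 mm and grips with 20 to 120 N. Pads are 22 mm wide; open, the fingers measure 114 mm over their backs; the gripper's body (76 mm by 85 mm) begins 54 mm behind the grasp point. The pads swing forward as they close: fully open they stand 13 mm farther back than shut.
Start: joints at [-1.386, 0.264, 1.604, -0, 1.274, -0.037], TCP at [0.148, -0.658, 0.245] pointing down, gripper open.
Joint ranges: [-2.63, 2.63], [-0.94, 2.18], [0.31, 2.57], [-1.31, 4.45], [0, 2.66], [-2.55, 2.55]. Speed limits (rad/s): [2.57, 2.57, 3.14, 3.14, 3.14, 3.14].

INTERFACE

Orientations are given as a rotation vector (axis times angle).
In Python, from workcell import readout, read_camera, bot, spotter gives the robot as it stands.
- The arm moves only by the tool jog_arm, never from a script. Its argument "increments" is a list of rows, each a list of 7 numbers: the shift along the tool's x, y, z in m, then the turn, a rotation vector about the tool's x, y, z in rad, then the opening, from 0 (shut) to 1 (fully open). A call has 1 to 10 rows; each row shifts and turns the pose as measured when the row begins, along the tool's axes as they then stand; what a row does not reach is not made up. A row lasts 1/8 s, in which the tool goes at most 62.5 mm and 10.7 degrees, less where a joint would pass 70% of its speed; a pose out of reach is approached as far as the arm can. A call with a gripper value outside its range is refused whole. The fingers move at their own pace and stop on an object; "force" is the grip in N (left out, the last holds). Time passes only in rows, so rows that do not move let the fingers close. It gives the time, the measured TCP pose, the force and the opening at its end, in the units of the state.
- readout.read_state(): the state, without advancing time (a new reading comes with each control period).
- read_camera(name): name is "side" or "top"; returns a dict with "img" (400x640x3 uint8, blue, green, red), "range_z" (400x640 float32, m along the optical axis (not along the pixel's ray), 0 where there is no reading), "fx", "fy", "cx", "cy" (pixels), "world_from_camera" (4x4, takes a point from camera to world coordinates). Camera axes: x right, y down, z forward; pixel columns grow to the right and rows downward; lengths in m; the calibration is good to about 2 mm. A picture is of the moment at which its call begins.
- bot.finish_job(): hands the job in, once; it reports no verdict.
Trained networks look in a picture, given as the dict that the camera call returned (one of the last four; its "shot" number tells which), for a name from the list of things; names that differ only in an ending like _2 or _b are one class to them, and where a whole thing is asked for, a point or a joint stands for the part that bears it (a point fixed in the world has none). Each returns a list of dicts, best first, with "p" (0 to 1); they miss things now and then, are a little off and sometimes report something else, mostly with a low value. They report only what shows in the picture. A call takes as long as a camera call.
- spotter.masks_of(picture, thing): "mask" (400x640 bool, what is visible of it) and "location" ([column, row] in pixels, amid what is visible of it).
- spotter.spot_point(picture, thing): "location" ([column, row] in pixels: a listed point, or the origin of a listed thing).
The state is a dict: "time": time; "q": joint angles; "joint_vel": joint speeds; "joint_torque": joint torques, N m; "tool_pos": TCP position; "tcp_rot": TCP orientation; "wrist_force": force on the tool from outside, world axes, zero at the start; "torque": the same for the moment, N m; "width": opening from 0.0 (shut) to 1.0 (fully open).
Only numpy, scipy, OpenCV 4.12 (cv2) and the standard library are available. Lean on these libraries where they do the work, as an engineer would, in place of code of your own. Each camera call takes 0.05 s, during which the arm holds its last target. There are 200 camera calls.

## Working session

There is one attempt and no reset: what is moved stays moved. The work goes in short steps, Python scripts to look and compute and a tool call to move; the robot and the scene stay as the last step left them, time stands still between calls to the robot, and variables do not carry over. Pictures are saved under pics/ and viewed, about 8 in all and at most 12, crops included, and the job is handed in when it is done.

Besides the shell and the picture viewer there is one more tool, called after "Emit:" in YAML: its name, and indented under it one key for each argument. jog_arm: Moves the arm, as the interface text tells. Its arguments: {"type":"object","properties":{"increments":{"type":"array"},"force":{"type":"number"}},"required":["increments"]}

```bash
ls; mkdir -p pics; cat > h.py <<'E'
import numpy as np, cv2
from workcell import readout, read_camera, bot, spotter
def w(pic,uv,z=None,depth=None):
    T=pic["world_from_camera"]; d=np.array([(uv[0]-pic["cx"])/pic["fx"],(uv[1]-pic["cy"])/pic["fy"],1.])
    r=T[:3,:3]@d; o=T[:3,3]
    s=depth if depth is not None else (z-o[2])/r[2]
    return o+s*r
def cloud(pic,m):
    v,u=np.nonzero(m&(pic["range_z"]>0)); d=pic["range_z"][v,u]
    P=np.c_[(u-pic["cx"])/pic["fx"]*d,(v-pic["cy"])/pic["fy"]*d,d]
    T=pic["world_from_camera"]; return P@T[:3,:3].T+T[:3,3]
E
python3 - <<'E'
from h import *
np.set_printoptions(precision=4,suppress=True)
print(readout.read_state())
zs=dict(seat=.008,knob_top=.078,holder=0,vee=.008,guard=0,ink_bottle_3=0,rubber=0,tape_measure=0,stapler=0)
for n in("top","side"):
    p=read_camera(n); cv2.imwrite(f"pics/{n}0.png",p["img"]); print(n,p["world_from_camera"][:3])
    for t,z in zs.items():
        for r in spotter.spot_point(p,t)[:2]: print(t,round(r["p"],2),np.round(r["location"],1),w(p,r["location"],z))
    for t in ("ink_bottle_3","guard","knob","rubber","tape_measure","stapler"):
        for r in spotter.masks_of(p,t)[:1]:
            c=cloud(p,r["mask"]); print(" mask",t,round(r["p"],2),len(c),np.percentile(c,[3,50,97],axis=0).round(3).tolist() if len(c) else "")
E
```

```text
pics
{'time': 0.0, 'q': array([-1.3859,  0.2647,  1.6054, -0.    ,  1.2737, -0.0369]), 'joint_vel': array([ 0.0005, -0.0004, -0.0005, -0.0004,  0.0003,  0.0007]), 'joint_torque': array([ -0.0001, -51.511 , -36.7316,  -0.0005,   0.0129,   0.    ]), 'tool_pos': array([ 0.1484, -0.6578,  0.244 ]), 'tcp_rot': array([-1.3045,  1.0455, -1.0426]), 'wrist_force': array([-0.4521,  0.1066, -0.0037]), 'torque': array([0.0022, 0.002 , 0.0104]), 'width': 1.0019009538875714}
top [[-0.009  -0.9833  0.1817  0.2605]
 [-0.9998  0.0055 -0.02    0.0001]
 [ 0.0187 -0.1819 -0.9831  1.3097]]
seat 0.62 [336.8 185. ] [ 0.548  -0.0759  0.008 ]
knob_top 0.5 [376.4 184.2] [ 0.5342 -0.1777  0.078 ]
holder 0.84 [354.5 191.6] [ 0.5304 -0.1262  0.    ]
vee 0.54 [336.6 188.4] [ 0.5382 -0.0752  0.008 ]
guard 0.7 [375.4 184.3] [ 0.5513 -0.1861  0.    ]
ink_bottle_3 0.55 [220.2 203.6] [0.4981 0.2513 0.    ]
ink_bottle_3 0.18 [341.3 183.5] [ 0.5541 -0.0892  0.    ]
rubber 0.69 [294. 249.] [ 0.3696  0.0447 -0.    ]
tape_measure 0.87 [447.1 211.5] [ 0.4719 -0.3862  0.    ]
stapler 0.6 [170.8 213.7] [0.4703 0.3874 0.    ]

[... 866 characters left out ...]
4  0.008 ]
guard 0.45 [371.8 226.2] [ 0.5585 -0.1824  0.    ]
guard 0.44 [283.7 241.2] [0.3624 0.048  0.    ]
rubber 0.57 [284.7 237.6] [0.3831 0.0543 0.    ]
tape_measure 0.9 [426.6 251. ] [ 0.4776 -0.3791  0.    ]
tape_measure 0.32 [353.8 225. ] [ 0.5432 -0.1246  0.    ]
stapler 0.69 [211.6 206.8] [0.4728 0.3832 0.    ]
 mask guard 0.76 164 [[0.534, -0.225, 0.012], [0.542, -0.21, 0.049], [0.553, -0.158, 0.069]]
 mask knob 0.62 103 [[0.489, -0.193, 0.041], [0.51, -0.185, 0.064], [0.555, -0.164, 0.08]]
 mask tape_measure 0.81 406 [[0.437, -0.415, 0.005], [0.448, -0.385, 0.032], [0.492, -0.354, 0.038]]
 mask stapler 0.45 157 [[0.456, 0.394, 0.003], [0.467, 0.434, 0.042], [0.49, 0.458, 0.052]]
```

```bash
python3 - <<'E'
import cv2
a=cv2.imread("pics/top0.png")[130:270,130:500]; cv2.imwrite("pics/top0c.png",cv2.resize(a,None,fx=2.1,fy=2.1,interpolation=2))
a=cv2.imread("pics/side0.png")[150:290,180:460]; cv2.imwrite("pics/side0c.png",cv2.resize(a,None,fx=2.8,fy=2.8,interpolation=2))
E
```

```text
(no output)
```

View pics/top0c.png

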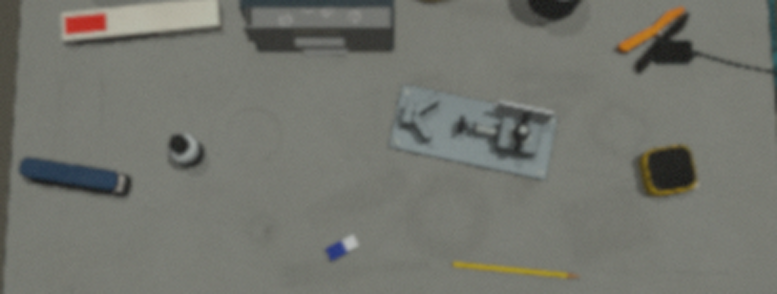

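View pics/side0c.png

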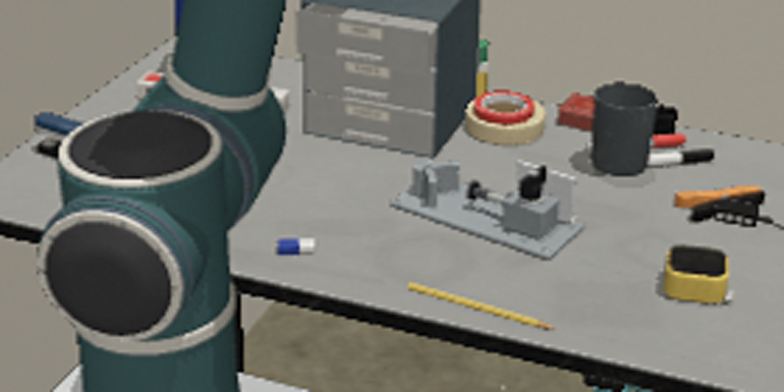

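The top view (crop scale 2.1, offset 130,130) shows the bottle at about (185,150) and the holder with corners near (402,87), (556,105), (545,179) and (390,148). The vee is on the left (+y), and the knob bar points roughly along world x beside the guard. The arm hides the bottle in the side view. Next I rectify the holder to fit its pose.

```bash
cat >> h.py <<'E'
def rect(pic,img,z,x0,y0,W,H,mm):
    # output: col -> -y world , row -> -x world ; (x0,y0) world at top-left
    c,r=np.meshgrid(np.arange(W),np.arange(H))
    P=np.stack([x0-r*mm,y0-c*mm,np.full(c.shape,z)],-1).reshape(-1,3)
    T=pic["world_from_camera"]; q=(P-T[:3,3])@T[:3,:3]
    u=(q[:,0]/q[:,2]*pic["fx"]+pic["cx"]).reshape(H,W).astype(np.float32); v=(q[:,1]/q[:,2]*pic["fy"]+pic["cy"]).reshape(H,W).astype(np.float32)
    return cv2.remap(img,u,v,cv2.INTER_CUBIC)
E
python3 - <<'E'
from h import *
np.set_printoptions(precision=4,suppress=True)
ps=[read_camera("top") for _ in range(4)]; img=np.mean([p["img"] for p in ps],0).astype(np.uint8); p=ps[-1]
rs=[rect(p,img,z,.63,.0,260,200,.001) for z in (.008,.044,.078)]
out=np.vstack([np.hstack([cv2.resize(r,None,fx=1.5,fy=1.5) for r in rs[:2]]),np.hstack([cv2.resize(rs[2],None,fx=1.5,fy=1.5),np.zeros((300,390,3),np.uint8)])])
cv2.imwrite("pics/rect.png",np.clip(out*1.5,0,255).astype(np.uint8))
r=spotter.masks_of(p,"holder")[0]; print(r["p"],r["mask"].sum())
m=rect(p,r["mask"].astype(np.uint8)*255,.008,.63,.0,260,200,.001)
# blue-tint segmentation
hsv=cv2.cvtColor(rs[0],cv2.COLOR_BGR2HSV); 
b=rs[0].astype(int); tint=b[...,0]-b[...,2]
print("tint desk",tint[:20,:20].mean(),"plate",np.percentile(tint,95))
cl=np.concatenate([cloud(q,(np.indices((400,640))[1]>310)&(np.indices((400,640))[1]<400)&(np.indices((400,640))[0]>160)&(np.indices((400,640))[0]<225)) for q in ps])
print(np.std([q["range_z"][300,300] for q in ps]))
for nm,mm in (("net",m>128),("tint",cv2.medianBlur((tint>(tint[:20,:20].mean()+np.percentile(tint,95))/2).astype(np.uint8)*255,5)>0)):
    cs,_=cv2.findContours(mm.astype(np.uint8),0,1); c=max(cs,key=cv2.contourArea); (cx,cy),s,a=cv2.minAreaRect(c)
    print(nm,.63-cy*.001,-cx*.001,s,a)
    cv2.imwrite(f"pics/m_{nm}.png",mm.astype(np.uint8)*255)
E
```

```text
0.6 2366
tint desk -6.3175 plate 10.0
0.003984124
net 0.5262205352783204 -0.1272637939453125 (216.57101440429688, 98.83747100830078) 10.459908485412598
tint 0.5268012237548828 -0.12667625427246093 (215.44773864746094, 90.73027038574219) 12.407419204711914
```

View pics/rect.png

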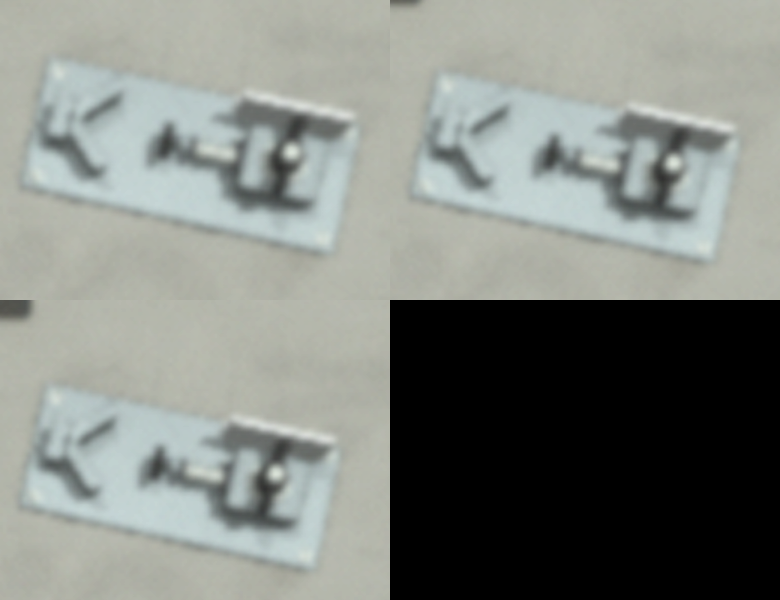

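The tint fit of the plate gives 215.4 × 90.7 mm, matching the model. Its centre is (0.5268, -0.1267), tilted 12.4°, and the knob bar lies along holder x. Next: a side-camera cross-check, the bottle position and the tool axes.

```bash
python3 - <<'E'
from h import *
from scipy.spatial.transform import Rotation as R
np.set_printoptions(precision=4,suppress=True)
p=read_camera("side")
r=rect(p,p["img"],.008,.66,.02,280,220,.001); b=r.astype(int); t=b[...,0]-b[...,2]
th=(t[:20,:20].mean()+np.percentile(t,95))/2
mm=cv2.medianBlur((t>th).astype(np.uint8)*255,5)
c=max(cv2.findContours(mm,0,1)[0],key=cv2.contourArea); (cx,cy),s,a=cv2.minAreaRect(c); print("side",.66-cy*.001,.02-cx*.001,s,a)
v=np.hstack([rect(p,p["img"],z,.63,.0,260,200,.001) for z in (.044,.078)]); cv2.imwrite("pics/srect.png",np.clip(cv2.resize(v,None,fx=1.5,fy=1.5)*1.4,0,255).astype(np.uint8))
p=read_camera("top")
r=rect(p,p["img"],.09,.55,.30,120,120,.001); g=cv2.cvtColor(r,cv2.COLOR_BGR2GRAY)
m=(g<70).astype(np.uint8); n,l,st,ce=cv2.connectedComponentsWithStats(m)
for i in range(1,n): 
    if st[i,4]>60: print("dark",st[i],.55-ce[i][1]*.001,.30-ce[i][0]*.001)
c=cloud(p,spotter.masks_of(p,"ink_bottle_3")[0]["mask"]); c=c[c[:,2]>.078]; print("cap cloud",len(c),c.mean(0),c.min(0),c.max(0))
cv2.imwrite("pics/bot.png",cv2.resize(r,None,fx=3,fy=3))
s=readout.read_state(); print(R.from_rotvec(s["tcp_rot"]).as_matrix(), bot.finger_overhang)
E
```

```text
side 0.5563149795532227 -0.12335107421875001 (243.31690979003906, 160.8517303466797) 12.26477336883545
dark [ 41  43  22  23 368] 0.49600000000000005 0.24912228260869562
dark [ 55  59  28  25 227] 0.47544052863436126 0.22837004405286343
cap cloud 58 [0.4982 0.2498 0.0846] [0.4877 0.2394 0.0785] [0.5096 0.2609 0.0952]
[[ 0.22   -0.      0.9755]
 [-0.9755 -0.0001  0.22  ]
 [ 0.0001 -1.     -0.    ]] 0.014
```

View pics/srect.png

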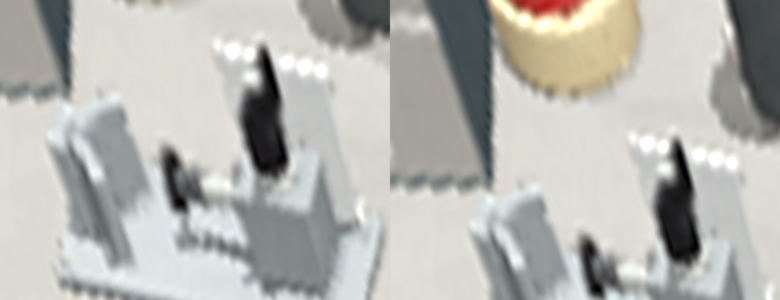

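View pics/bot.png

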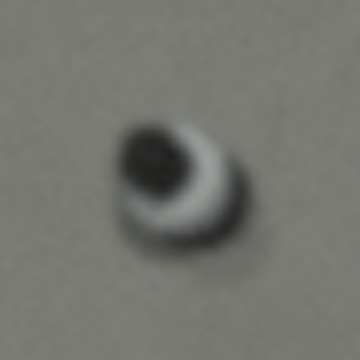

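The cap circle rectified at z = 0.09 is centred at about (155,160) in the crop, so the bottle is at (0.496, 0.249), and the depth cloud agrees. Both cameras put the highlight on the knob top near (0.514, -0.183), on the holder's centre line. The seat is therefore about (0.5375, -0.078). Now moving.

Emit:
jog_arm:
  increments:
    - [-0.033, 0, 0.039, 0, 0, 0, 1]
    - [-0.033, 0, 0.039, 0, 0, 0, 1]
    - [-0.033, 0, 0.039, 0, 0, 0, 1]
    - [-0.033, 0, 0.039, 0, 0, 0, 1]
    - [-0.033, 0, 0.039, 0, 0, 0, 1]
    - [-0.033, 0, 0.039, 0, 0, 0, 1]
    - [-0.033, 0, 0.039, 0, 0, 0, 1]
    - [-0.033, 0, 0.039, 0, 0, 0, 1]
    - [-0.033, 0, 0.039, 0, 0, 0, 1]
    - [-0.033, 0, 0.039, 0, 0, 0, 1]

```text
time: 3.25
tool_pos: [0.4645, -0.243, 0.2465]
tcp_rot: [-1.304, 1.044, -1.056]
wrist_force: [0.2, 0.0, -0.1]
width: 0.997
```

Emit:
jog_arm:
  increments:
    - [-0.048, 0, 0.0145, 0, 0, 0, 1]
    - [-0.048, 0, 0.0145, 0, 0, 0, 1]
    - [-0.048, 0, 0.0145, 0, 0, 0, 1]
    - [-0.048, 0, 0.0145, 0, 0, 0, 1]
    - [-0.048, 0, 0.0145, 0, 0, 0, 1]
    - [-0.048, 0, 0.0145, 0, 0, 0, 1]
    - [-0.048, 0, 0.0145, 0, 0, 0, 1]
    - [-0.048, 0, 0.0145, 0, 0, 0, 1]
    - [-0.048, 0, 0.0145, 0, 0, 0, 1]
    - [-0.048, 0, 0.0145, 0, 0, 0, 1]

```text
time: 4.5
tool_pos: [0.5066, 0.2734, 0.2474]
tcp_rot: [-1.298, 1.036, -1.061]
wrist_force: [1.4, 0.1, -0.2]
width: 0.998
```

Emit:
jog_arm:
  increments:
    - [0, 0, 0, 0, -0.18, 0, 1]
    - [0, 0, 0, 0, -0.18, 0, 1]
    - [0, 0, 0, 0, -0.18, 0, 1]
    - [0, 0, 0, 0, -0.18, 0, 1]
    - [0, 0, 0, 0, -0.18, 0, 1]
    - [0, 0, 0, 0, -0.18, 0, 1]
    - [0, 0, 0, 0, -0.18, 0, 1]
    - [0, 0, 0, 0, -0.18, 0, 1]
    - [0, 0, 0, 0, -0.18, 0, 1]
    - [0, 0, 0, 0, -0.18, 0, 1]

```text
time: 5.75
tool_pos: [0.506, 0.2789, 0.248]
tcp_rot: [-1.541, -0.411, 0.388]
wrist_force: [0.6, 0.2, 0.7]
width: 0.999
```

```bash
cat >> h.py <<'E'
from scipy.spatial.transform import Rotation as R
np.set_printoptions(precision=4,suppress=True)
def go(tx,ty,tz,psi):
    s=readout.read_state(); M=R.from_rotvec(s["tcp_rot"]).as_matrix(); p=s["tool_pos"]
    yaw=np.arctan2(M[1,0],M[0,0]); d=np.array([tx,ty,tz])-p
    print("t",round(s["time"],2),"pos",p,"yaw",round(yaw,4),"tilt",np.round(M[:2,1],4),"q6",s["q"][5].round(3),"w",round(s["width"],3),"F",s["wrist_force"],"T",s["torque"])
    c=(psi-yaw+np.pi)%(2*np.pi)-np.pi
    M2=R.from_rotvec([0,0,c]).as_matrix()@M
    print("turn about tool y:",-c,"tool shift now:",M.T@d,"tool shift after turn:",M2.T@d, "level corr (rotvec tool):",M.T@np.cross(M[:,1],[0,0,-1]))
E
python3 -c "
from h import *; go(.496,.249,.083,1.354)"
```

```text
t 5.75 pos [0.506  0.2789 0.248 ] yaw 0.5095 tilt [ 0.0162 -0.0037] q6 -0.039 w 0.999 F [0.6391 0.1799 0.6944] T [ 0.0099 -0.0077  0.0388]
turn about tool y: -0.8444611314378236 tool shift now: [-0.0254  0.165  -0.0194] tool shift after turn: [-0.0334  0.1646  0.0052] level corr (rotvec tool): [0.0111 0.     0.0124]
```

Emit:
jog_arm:
  increments:
    - [0, 0, 0, 0.011, 0, 0.012, 1]
    - [0, 0, 0, 0, -0.17, 0, 1]
    - [0, 0, 0, 0, -0.17, 0, 1]
    - [0, 0, 0, 0, -0.17, 0, 1]
    - [0, 0, 0, 0, -0.17, 0, 1]
    - [0, 0, 0, 0, -0.16, 0, 1]
    - [-0.033, 0.04, 0.005, 0, 0, 0, 1]
    - [0, 0, 0, 0, 0, 0, 1]

```text
time: 6.75
tool_pos: [0.4932, 0.2466, 0.2063]
tcp_rot: [-1.302, -1.041, 1.047]
wrist_force: [-0.3, -0.6, -0.1]
width: 0.999
```

```bash
python3 -c "
from h import *; go(.496,.249,.083,1.354)
p=read_camera('side'); r=spotter.masks_of(p,'ink_bottle_3')
for x in r[:2]:
  c=cloud(p,x['mask']); print(x['p'],x['location'],len(c),np.percentile(c,[5,50,95],axis=0) if len(c) else '')
u,v=spotter.spot_point(p,'ink_bottle_3')[0]['location'] if spotter.spot_point(p,'ink_bottle_3') else (0,0); print(u,v,w(p,(u,v),0))
a=p['img'][120:320,60:360]; cv2.imwrite('pics/s1.png',cv2.resize(a,None,fx=2.6,fy=2.6))
"
```

```text
t 6.75 pos [0.4932 0.2466 0.2063] yaw 1.3494 tilt [-0.0055  0.0006] q6 -0.934 w 0.999 F [-0.2576 -0.5815 -0.1319] T [-0.0007  0.0534  0.0043]
turn about tool y: -0.00461353001587117 tool shift now: [ 0.003   0.1233 -0.0029] tool shift after turn: [ 0.003   0.1233 -0.0029] level corr (rotvec tool): [-0.0055  0.     -0.0006]
0 0 [5.5668 7.901  0.    ]
```

View pics/s1.png

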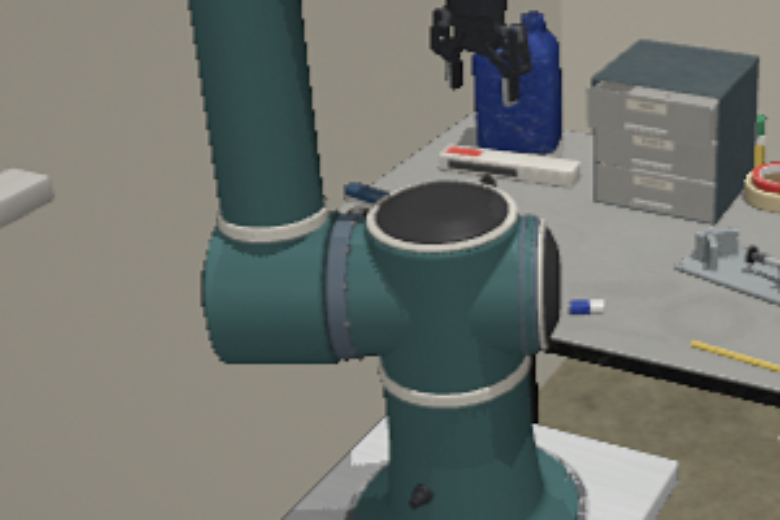

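The side view shows the gripper above the bottle; only its cap shows beside the robot's base, at about (488,180). Going down on the cap.

Emit:
jog_arm:
  increments:
    - [0.003, 0.03, -0.003, -0.005, 0, 0, 1]
    - [0, 0.04, 0, 0, 0, 0, 1]
    - [0, 0.035, 0, 0, 0, 0, 0.7]
    - [0, 0.012, 0, 0, 0, 0, 0.6]
    - [0, 0, 0, 0, 0, 0, 0.5]
  force: 30

```text
time: 7.52
tool_pos: [0.5166, 0.2612, 0.1059]
tcp_rot: [-1.315, -1.076, 1.014]
wrist_force: [0.1, 0.0, -0.0]
width: 0.501
```

```bash
python3 -c "
from h import *; go(.496,.249,.083,1.354)"
```

```text
t 7.53 pos [0.5166 0.2612 0.1059] yaw 1.3484 tilt [0.034  0.0167] q6 -0.924 w 0.501 F [ 0.0961  0.0188 -0.0389] T [ 0.023   0.0201 -0.0237]
turn about tool y: -0.005619916427961336 tool shift now: [-0.017   0.0219  0.0181] tool shift after turn: [-0.0169  0.0219  0.0182] level corr (rotvec tool): [0.0295 0.     0.0238]
```

Emit:
jog_arm:
  increments:
    - [0, -0.015, 0, 0.03, 0, 0.024, 0.6]
    - [0, 0, 0, 0, 0, 0, 0.6]
    - [-0.01, 0, 0.01, 0, 0, 0, 0.6]
    - [0, 0, 0, 0, 0, 0, 0.6]

```text
time: 8.02
tool_pos: [0.5066, 0.2548, 0.1263]
tcp_rot: [-1.308, -1.05, 1.037]
wrist_force: [0.4, -0.3, -0.0]
width: 0.599
```

```bash
python3 -c "
from h import *; go(.496,.249,.083,1.354)"
```

```text
t 8.03 pos [0.5066 0.2548 0.1263] yaw 1.3475 tilt [0.0069 0.0034] q6 -0.926 w 0.599 F [ 0.3857 -0.3011 -0.0185] T [-0.025   0.0052  0.0002]
turn about tool y: -0.006512460802294839 tool shift now: [-0.0082  0.0432  0.0093] tool shift after turn: [-0.0081  0.0432  0.0093] level corr (rotvec tool): [0.0059 0.     0.0048]
```

Emit:
jog_arm:
  increments:
    - [-0.008, 0, 0.009, 0.006, -0.006, 0.005, 0.6]
    - [0, 0, 0, 0, 0, 0, 0.6]
    - [0, 0.008, 0, 0, 0, 0, 0.6]
    - [0, 0.008, 0, 0, 0, 0, 0.6]
    - [0, 0, 0, 0, 0, 0, 0.6]

```text
time: 8.65
tool_pos: [0.4939, 0.2479, 0.1081]
tcp_rot: [-1.304, -1.046, 1.049]
wrist_force: [-0.2, -0.7, 0.8]
width: 0.603
```

```bash
python3 -c "
from h import *; go(.496,.249,.083,1.354)"
```

```text
t 8.65 pos [0.4939 0.2479 0.1081] yaw 1.3537 tilt [-0.0018 -0.0009] q6 -0.934 w 0.603 F [-0.1638 -0.6677  0.8357] T [ 0.0184 -0.0073 -0.0438]
turn about tool y: -0.00030286613317986877 tool shift now: [ 0.0016  0.0251 -0.0018] tool shift after turn: [ 0.0016  0.0251 -0.0018] level corr (rotvec tool): [-0.0015  0.     -0.0013]
```

Emit:
jog_arm:
  increments:
    - [0.0015, 0.008, -0.0015, 0, 0, 0, 0.6]
    - [0, 0.008, 0, 0, 0, 0, 0.6]
    - [0, 0.006, 0, 0, 0, 0, 0.6]
    - [0, 0, 0, 0, 0, 0, 0.6]
    - [0, 0, 0, 0, 0, 0, 0.4]
    - [0, 0, 0, 0, 0, 0, 0.2]
    - [0, 0, 0, 0, 0, 0, 0.2]
    - [0, 0, 0, 0, 0, 0, 0.2]
    - [0, 0, 0, 0, 0, 0, 0.2]
  force: 30

```text
time: 9.78
tool_pos: [0.4962, 0.2493, 0.0845]
tcp_rot: [-1.304, -1.046, 1.049]
wrist_force: [0.3, -0.3, -1.1]
width: 0.257
```

```bash
python3 -c "
from h import *; go(.5345,-.081,.2,1.354)"
```

```text
t 9.78 pos [0.4962 0.2493 0.0845] yaw 1.3536 tilt [-0.0016 -0.0008] q6 -0.933 w 0.257 F [ 0.2546 -0.3362 -1.0961] T [ 0.012  -0.0269 -0.0315]
turn about tool y: -0.0003557651668133488 tool shift now: [-0.3144 -0.1153 -0.1084] tool shift after turn: [-0.3145 -0.1153 -0.1082] level corr (rotvec tool): [-0.0014  0.     -0.0011]
```

Emit:
jog_arm:
  increments:
    - [0, -0.01, 0, 0, 0, 0, 0.2]
    - [0, -0.02, 0, 0, 0, 0, 0.2]
    - [0, -0.03, 0, 0, 0, 0, 0.2]
    - [0, -0.015, 0, 0, 0, 0, 0.2]
    - [0, 0, 0, 0, 0, 0, 0.2]

```text
time: 10.4
tool_pos: [0.4963, 0.2493, 0.1631]
tcp_rot: [-1.304, -1.046, 1.049]
wrist_force: [0.7, -0.1, -0.6]
width: 0.257
```

Emit:
jog_arm:
  increments:
    - [-0.015, 0, -0.006, 0, 0, 0, 0.2]
    - [-0.03, 0, -0.01, 0, 0, 0, 0.2]
    - [-0.04, 0, -0.014, 0, 0, 0, 0.2]
    - [-0.04, 0, -0.014, 0, 0, 0, 0.2]
    - [-0.04, 0, -0.014, 0, 0, 0, 0.2]
    - [-0.04, 0, -0.014, 0, 0, 0, 0.2]
    - [-0.03, 0, -0.012, 0, 0, 0, 0.2]
    - [-0.02, 0, -0.008, 0, 0, 0, 0.2]
    - [-0.01, 0, -0.003, 0, 0, 0, 0.2]
    - [0, 0, 0, 0, 0, 0, 0.2]

```text
time: 11.65
tool_pos: [0.5237, -0.0468, 0.1509]
tcp_rot: [-1.294, -1.029, 1.063]
wrist_force: [0.6, 0.7, -0.0]
width: 0.255
```

```bash
python3 -c "
from h import *; go(.5367,-.0813,.0935,1.354)"
```

```text
t 11.65 pos [ 0.5237 -0.0468  0.1509] yaw 1.353 tilt [-0.0222 -0.0048] q6 -1.48 w 0.255 F [ 0.6363  0.6748 -0.0451] T [-0.019  0.01  -0.003]
turn about tool y: -0.0010136569822218888 tool shift now: [-0.0303  0.0573 -0.0214] tool shift after turn: [-0.0304  0.0573 -0.0213] level corr (rotvec tool): [-0.0207  0.     -0.0095]
```

Emit:
jog_arm:
  increments:
    - [-0.01, 0, -0.007, -0.021, 0, -0.01, 0.2]
    - [-0.014, 0, -0.01, 0, 0, 0, 0.2]
    - [-0.005, 0, -0.004, 0, 0, 0, 0.2]
    - [0, 0, 0, 0, 0, 0, 0.2]
    - [0, 0, 0, 0, 0, 0, 0.2]

```text
time: 12.28
tool_pos: [0.5387, -0.0802, 0.1505]
tcp_rot: [-1.303, -1.051, 1.047]
wrist_force: [0.1, -0.3, -1.3]
width: 0.255
```

```bash
python3 -c "
from h import *; go(.5367,-.0813,.0935,1.354)
p=read_camera('top'); r=rect(p,p['img'],.044,.62,.0,220,180,.001)
q=read_camera('side'); a=q['img'][175:265,300:410]
cv2.imwrite('pics/pl.png',np.hstack([cv2.resize(r,(400,328)),cv2.resize(a,(400,328))]))"
```

```text
t 12.28 pos [ 0.5387 -0.0802  0.1505] yaw 1.3552 tilt [0.0015 0.0013] q6 -1.551 w 0.255 F [ 0.1414 -0.2919 -1.289 ] T [ 0.0067  0.0213 -0.0053]
turn about tool y: 0.001190214450813798 tool shift now: [-0.0016  0.057   0.0018] tool shift after turn: [-0.0016  0.057   0.0018] level corr (rotvec tool): [0.0012 0.     0.0016]
```

View pics/pl.png

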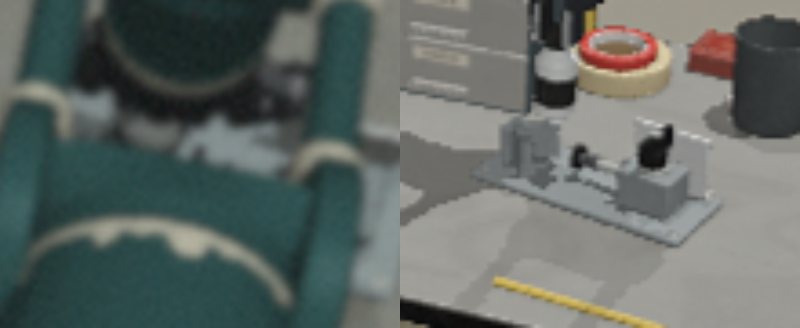

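The bottle hangs upright over the pocket: in the side half it is at (555,75), above the gap between vee and pad. Lowering slowly.

Emit:
jog_arm:
  increments:
    - [-0.0015, 0.005, 0.002, 0.001, 0, 0.001, 0.2]
    - [0, 0.007, 0, 0, 0, 0, 0.2]
    - [0, 0.007, 0, 0, 0, 0, 0.2]
    - [0, 0, 0, 0, 0, 0, 0.2]

```text
time: 12.88
tool_pos: [0.5355, -0.0804, 0.1295]
tcp_rot: [-1.302, -1.049, 1.05]
wrist_force: [-0.3, -0.6, -0.9]
width: 0.257
```

```bash
python3 -c "
from h import *; go(.5367,-.0813,.0935,1.354)"
```

```text
t 12.88 pos [ 0.5355 -0.0804  0.1295] yaw 1.3565 tilt [-0.001   0.0008] q6 -1.552 w 0.257 F [-0.2658 -0.5691 -0.9482] T [ 0.012  -0.0068  0.0064]
turn about tool y: 0.002455479023304452 tool shift now: [-0.0007  0.036  -0.0014] tool shift after turn: [-0.0007  0.036  -0.0014] level corr (rotvec tool): [-0.0011  0.      0.0005]
```

Emit:
jog_arm:
  increments:
    - [-0.0007, 0.006, -0.0014, 0, 0, 0, 0.2]
    - [0, 0.008, 0, 0, 0, 0, 0.2]
    - [0, 0.008, 0, 0, 0, 0, 0.2]
    - [0, 0.006, 0, 0, 0, 0, 0.2]
    - [0, 0, 0, 0, 0, 0, 0.2]

```text
time: 13.5
tool_pos: [0.5366, -0.0814, 0.0992]
tcp_rot: [-1.301, -1.049, 1.05]
wrist_force: [0.3, 0.1, -0.4]
width: 0.256
```

```bash
python3 -c "
from h import *; go(.5367,-.0813,.0935,1.354)"
```

```text
t 13.5 pos [ 0.5366 -0.0814  0.0992] yaw 1.3564 tilt [-0.0017  0.0009] q6 -1.554 w 0.256 F [ 0.2694  0.0826 -0.3692] T [ 0.0076 -0.0349  0.0138]
turn about tool y: 0.00241049582841546 tool shift now: [ 0.0001  0.0057 -0.0001] tool shift after turn: [ 0.0001  0.0057 -0.0001] level corr (rotvec tool): [-0.0018  0.      0.0005]
```

No contact so far. The last 6–7 mm goes in small steps.

Emit:
jog_arm:
  increments:
    - [0, 0.002, 0, 0, 0, 0, 0.2]
    - [0, 0.002, 0, 0, 0, 0, 0.2]
    - [0, 0.0015, 0, 0, 0, 0, 0.2]
    - [0, 0.001, 0, 0, 0, 0, 0.2]
    - [0, 0, 0, 0, 0, 0, 0.2]

```text
time: 14.12
tool_pos: [0.5373, -0.0815, 0.093]
tcp_rot: [-1.302, -1.05, 1.05]
wrist_force: [-0.9, -0.7, -0.1]
width: 0.253
```

```bash
python3 -c "
from h import *; go(.5367,-.0813,.0925,1.354)"
```

```text
t 14.12 pos [ 0.5373 -0.0815  0.093 ] yaw 1.3564 tilt [-0.0002  0.0006] q6 -1.554 w 0.253 F [-0.8601 -0.7412 -0.1014] T [-0.0037 -0.0357  0.0196]
turn about tool y: 0.0024330363364000185 tool shift now: [0.0001 0.0005 0.0006] tool shift after turn: [0.0001 0.0005 0.0006] level corr (rotvec tool): [-0.0003  0.      0.0006]
```

Emit:
jog_arm:
  increments:
    - [0, 0.0007, 0, 0, 0, 0, 0.2]
    - [0, 0.0007, 0, 0, 0, 0, 0.2]
    - [0, 0, 0, 0, 0, 0, 0.2]

```text
time: 14.5
tool_pos: [0.5378, -0.0816, 0.0922]
tcp_rot: [-1.303, -1.051, 1.049]
wrist_force: [-1.0, -1.1, -0.8]
width: 0.254
```

Emit:
jog_arm:
  increments:
    - [0, 0, 0, 0, 0, 0, 0.3]
    - [0, 0, 0, 0, 0, 0, 0.4]
    - [0, 0, 0, 0, 0, 0, 0.5]
    - [0, 0, 0, 0, 0, 0, 0.5]

```text
time: 15.0
tool_pos: [0.538, -0.0816, 0.0924]
tcp_rot: [-1.304, -1.051, 1.049]
wrist_force: [-0.5, 0.6, 0.1]
width: 0.503
```

Emit:
jog_arm:
  increments:
    - [0, -0.006, 0, 0, 0, 0, 0.55]
    - [0, -0.012, 0, 0, 0, 0, 0.6]
    - [0, -0.02, 0, 0, 0, 0, 0.6]
    - [0, -0.02, 0, 0, 0, 0, 0.6]
    - [0, -0.01, 0, 0, 0, 0, 0.6]
    - [0, 0, 0, 0, 0, 0, 0.6]

```text
time: 15.75
tool_pos: [0.5387, -0.0818, 0.1658]
tcp_rot: [-1.306, -1.053, 1.048]
wrist_force: [-0.0, 0.3, -0.6]
width: 0.598
```

```bash
python3 -c "
from h import *; go(.5143,-.1834,.15,1.354)
q=read_camera('side'); a=q['img'][175:265,300:410]
cv2.imwrite('pics/pl2.png',cv2.resize(a,(660,540),interpolation=2))"
```

```text
t 15.75 pos [ 0.5387 -0.0818  0.1658] yaw 1.3564 tilt [ 0.0041 -0.0002] q6 -1.554 w 0.598 F [-0.014   0.2704 -0.6215] T [-0.0007 -0.0358 -0.0418]
turn about tool y: 0.00243932451547213 tool shift now: [-0.1045  0.0157  0.0023] tool shift after turn: [-0.1045  0.0157  0.0021] level corr (rotvec tool): [0.0041 0.     0.0007]
```

View pics/pl2.png

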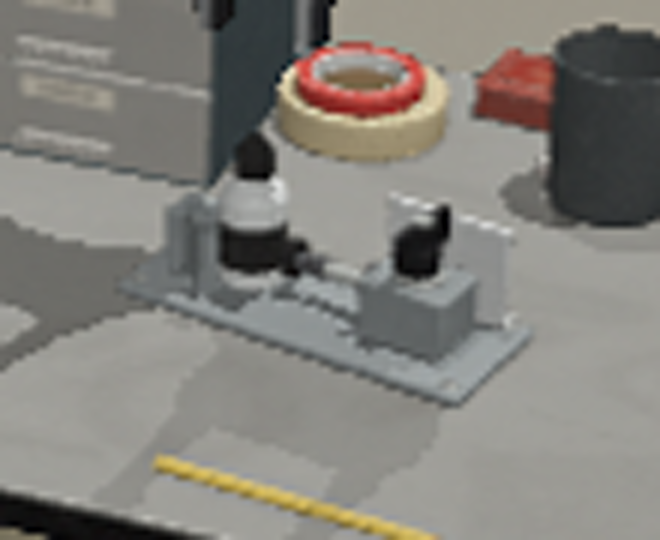

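The bottle stands upright in the pocket (body at (255,230), cap at (255,155)) and the pad is close behind it. The knob bar still lies along holder x. Moving over the knob.

Emit:
jog_arm:
  increments:
    - [-0.015, 0, 0, 0.004, 0, 0, 0.5]
    - [-0.025, 0, 0, 0, 0, 0, 0.5]
    - [-0.025, 0, 0, 0, 0, 0, 0.5]
    - [-0.02, 0, 0, 0, 0, 0, 0.5]
    - [-0.01, 0, 0.002, 0, 0, 0, 0.5]
    - [0, 0, 0, 0, 0, 0, 0.5]

```text
time: 16.55
tool_pos: [0.5112, -0.1792, 0.1597]
tcp_rot: [-1.294, -1.043, 1.054]
wrist_force: [0.1, -0.4, 0.1]
width: 0.499
```

```bash
python3 -c "
from h import *; go(.5143,-.1834,.077,1.354)"
```

```text
t 16.55 pos [ 0.5112 -0.1792  0.1597] yaw 1.3566 tilt [-0.0108  0.0028] q6 -1.738 w 0.499 F [ 0.0759 -0.3654  0.1343] T [0.0167 0.0286 0.0018]
turn about tool y: 0.002604596996595987 tool shift now: [-0.0034  0.0827 -0.0049] tool shift after turn: [-0.0034  0.0827 -0.0049] level corr (rotvec tool): [-0.0112  0.      0.0005]
```

Emit:
jog_arm:
  increments:
    - [-0.0034, 0, -0.004, -0.011, 0.0025, 0, 0.5]
    - [0, 0.015, 0, 0, 0, 0, 0.5]
    - [0, 0.02, 0, 0, 0, 0, 0.5]
    - [0, 0.01, 0, 0, 0, 0, 0.5]
    - [0, 0, 0, 0, 0, 0, 0.5]

```text
time: 17.18
tool_pos: [0.5143, -0.1813, 0.1109]
tcp_rot: [-1.301, -1.05, 1.049]
wrist_force: [0.4, -1.4, -0.1]
width: 0.5
```

```bash
python3 -c "
from h import *; go(.5143,-.1834,.077,1.354)"
```

```text
t 17.18 pos [ 0.5143 -0.1813  0.1109] yaw 1.3564 tilt [-0.0007  0.0018] q6 -1.743 w 0.5 F [ 0.399  -1.396  -0.0501] T [ 0.0083 -0.0183 -0.0035]
turn about tool y: 0.002371646137306449 tool shift now: [-0.0021  0.0339 -0.0005] tool shift after turn: [-0.0021  0.0339 -0.0005] level corr (rotvec tool): [-0.0011  0.      0.0016]
```

Emit:
jog_arm:
  increments:
    - [-0.002, 0.008, 0, 0, 0.002, 0, 0.5]
    - [0, 0.011, 0, 0, 0, 0, 0.5]
    - [0, 0.009, 0, 0, 0, 0, 0.4]
    - [0, 0.006, 0, 0, 0, 0, 0.3]
    - [0, 0, 0, 0, 0, 0, 0.2]
    - [0, 0, 0, 0, 0, 0, 0.15]
  force: 20

```text
time: 17.92
tool_pos: [0.515, -0.1827, 0.0755]
tcp_rot: [-1.303, -1.05, 1.046]
wrist_force: [0.0, 0.7, -0.1]
width: 0.226
```

```bash
python3 -c "
from h import *; go(.5143,-.1834,.077,1.354)"
```

```text
t 17.93 pos [ 0.515  -0.1827  0.0755] yaw 1.3541 tilt [0.0012 0.0025] q6 -1.744 w 0.226 F [ 0.0191  0.6536 -0.0953] T [ 0.0831 -0.0036 -0.0612]
turn about tool y: 0.00010040131060717883 tool shift now: [-0.0008 -0.0015  0.0005] tool shift after turn: [-0.0008 -0.0015  0.0005] level corr (rotvec tool): [0.0006 0.     0.0027]
```

Emit:
jog_arm:
  increments:
    - [0, 0, 0, 0, 0, 0, 0.12]
    - [0, 0, 0, 0, 0, 0, 0.09]
    - [0, 0, 0, 0, 0, 0, 0.06]
    - [0, 0, 0, 0, 0, 0, 0.03]
    - [0, 0, 0, 0, 0, 0, 0.0]
    - [0, 0, 0, 0, 0, 0, 0.0]
  force: 20

```text
time: 18.68
tool_pos: [0.5149, -0.1827, 0.0755]
tcp_rot: [-1.303, -1.05, 1.046]
wrist_force: [-0.0, 0.8, -2.3]
width: 0.225
```

```bash
python3 -c "
from h import *; go(.5143,-.1834,.077,1.354)"
```

```text
t 18.68 pos [ 0.5149 -0.1827  0.0755] yaw 1.3541 tilt [0.0014 0.0023] q6 -1.744 w 0.225 F [-0.0387  0.7796 -2.2527] T [ 0.2752 -0.1014 -0.0376]
turn about tool y: 0.0001371251288224684 tool shift now: [-0.0008 -0.0015  0.0005] tool shift after turn: [-0.0008 -0.0015  0.0005] level corr (rotvec tool): [0.0009 0.     0.0026]
```

The fingers stopped at 0.225 (about 19 mm), where the 8 mm bar should give less. I'll look.

```bash
python3 -c "
from h import *
q=read_camera('side'); a=q['img'][170:250,320:420]
p=read_camera('top'); b=p['img'][150:230,320:420]
cv2.imwrite('pics/kn.png',np.clip(np.hstack([cv2.resize(a,(500,400),interpolation=2),cv2.resize(b,(300,240),interpolation=2)[:400] if 0 else cv2.copyMakeBorder(cv2.resize(b,(300,240),interpolation=2),0,160,0,0,0)])*1.6,0,255).astype(np.uint8))"
```

View pics/kn.png

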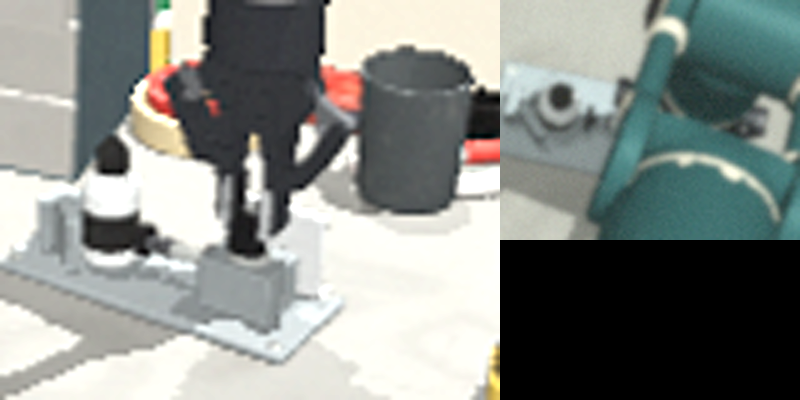

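Emit:
jog_arm:
  increments:
    - [0, 0, 0, 0, 0, 0, 0.35]
    - [-0.0005, -0.007, 0, 0.001, 0, 0.002, 0.35]
    - [0, 0, 0, 0, 0, 0, 0.2]
    - [0, 0, 0, 0, 0, 0, 0.1]
    - [0, 0, 0, 0, 0, 0, 0.0]
    - [0, 0, 0, 0, 0, 0, 0.0]
  force: 25

```text
time: 19.52
tool_pos: [0.5155, -0.1828, 0.0839]
tcp_rot: [-1.304, -1.049, 1.045]
wrist_force: [0.4, 0.3, -0.4]
width: 0.082
```

```bash
python3 -c "
from h import *; go(.5143,-.1834,.077,1.354)"
```

```text
t 19.52 pos [ 0.5155 -0.1828  0.0839] yaw 1.3525 tilt [0.0016 0.0014] q6 -1.741 w 0.082 F [ 0.4083  0.3467 -0.4144] T [ 0.0206 -0.0067 -0.2499]
turn about tool y: -0.0015016257769966401 tool shift now: [-0.0008  0.0069  0.0011] tool shift after turn: [-0.0008  0.0069  0.0011] level corr (rotvec tool): [0.0012 0.     0.0017]
```

A hub must sit low on the knob. Higher up, the jaws closed to 7–8 mm, on the bar. Raising the grip force and starting the turn.

Emit:
jog_arm:
  increments:
    - [0, 0, 0, 0, 0, 0, 0.0]
    - [0, 0, 0, 0, 0, 0, 0.0]
    - [0, 0, 0, 0, 0.05, 0, 0.0]
    - [0, 0, 0, 0, 0.05, 0, 0.0]
    - [0, 0, 0, 0, 0.05, 0, 0.0]
    - [0, 0, 0, 0, 0.05, 0, 0.0]
    - [0, 0, 0, 0, 0, 0, 0.0]
  force: 80

```text
time: 20.4
tool_pos: [0.5155, -0.1829, 0.0841]
tcp_rot: [-1.379, -0.897, 0.896]
wrist_force: [0.2, 0.8, 0.9]
width: 0.058
```

```bash
python3 -c "
from h import *; go(.5143,-.1834,.084,1.354)"
```

```text
t 20.4 pos [ 0.5155 -0.1829  0.0841] yaw 1.1532 tilt [0.0009 0.0002] q6 -1.54 w 0.058 F [0.2042 0.8491 0.9078] T [0.1622 0.004  0.1777]
turn about tool y: -0.20080783077665032 tool shift now: [-0.001   0.0001  0.0009] tool shift after turn: [-0.0008  0.0001  0.001 ] level corr (rotvec tool): [0.0008 0.     0.0005]
```

Emit:
jog_arm:
  increments:
    - [0, 0, 0, 0, 0.04, 0, 0.0]
    - [0, 0, 0, 0, 0.04, 0, 0.0]
    - [0, 0, 0, 0, 0.04, 0, 0.0]

```text
time: 20.78
tool_pos: [0.5155, -0.1829, 0.0841]
tcp_rot: [-1.417, -0.807, 0.806]
wrist_force: [0.6, 1.4, 1.1]
width: 0.057
```

```bash
cat > r.py <<'E'
from h import *
s=readout.read_state(); M=R.from_rotvec(s["tcp_rot"]).as_matrix(); F=s["wrist_force"];T=s["torque"]; r=np.array([.5148,-.1833])-s["tool_pos"][:2]
print("t",round(s["time"],2),"a",round(1.3545-np.arctan2(M[1,0],M[0,0]),3),"Tz",T[2].round(3),"about axis",(T[2]-(r[0]*F[1]-r[1]*F[0])).round(3),"F",F.round(1),"w",round(s["width"],3),"pos",s["tool_pos"],"tilt",M[:2,1].round(3))
E
python3 r.py
```

```text
t 20.77 a 0.319 Tz 0.323 about axis 0.323 F [0.6 1.4 1.1] w 0.057 pos [ 0.5155 -0.1829  0.0841] tilt [ 0.001 -0.   ]
```

Emit:
jog_arm:
  increments:
    - [0, 0, 0, 0, 0.04, 0, 0.0]
    - [0, 0, 0, 0, 0.04, 0, 0.0]

```text
time: 21.02
tool_pos: [0.5155, -0.1829, 0.0841]
tcp_rot: [-1.44, -0.746, 0.746]
wrist_force: [0.2, 1.5, -0.2]
width: 0.054
```

```bash
python3 r.py
```

```text
t 21.02 a 0.398 Tz 0.31 about axis 0.311 F [ 0.2  1.5 -0.2] w 0.054 pos [ 0.5155 -0.1829  0.0841] tilt [ 0.    -0.001]
```

Emit:
jog_arm:
  increments:
    - [0, 0, 0, 0, 0.04, 0, 0.0]
    - [0, 0, 0, 0, 0.04, 0, 0.0]

```text
time: 21.28
tool_pos: [0.5154, -0.1829, 0.0841]
tcp_rot: [-1.461, -0.686, 0.686]
wrist_force: [0.7, 1.5, 1.2]
width: 0.057
```

```bash
python3 r.py
```

```text
t 21.27 a 0.476 Tz 0.277 about axis 0.277 F [0.7 1.5 1.2] w 0.057 pos [ 0.5154 -0.1829  0.0841] tilt [ 0.    -0.001]
```

Emit:
jog_arm:
  increments:
    - [0, 0, 0, 0, 0.04, 0, 0.0]
    - [0, 0, 0, 0, 0.04, 0, 0.0]

```text
time: 21.52
tool_pos: [0.5155, -0.1829, 0.0841]
tcp_rot: [-1.48, -0.625, 0.626]
wrist_force: [1.5, 1.6, 1.3]
width: 0.059
```

```bash
python3 r.py
```

```text
t 21.52 a 0.555 Tz 0.32 about axis 0.32 F [1.5 1.6 1.3] w 0.059 pos [ 0.5155 -0.1829  0.0841] tilt [ 0.    -0.002]
```

Emit:
jog_arm:
  increments:
    - [0, 0, 0, 0, 0.04, 0, 0.0]

```text
time: 21.65
tool_pos: [0.5154, -0.1829, 0.0841]
tcp_rot: [-1.489, -0.594, 0.595]
wrist_force: [-0.9, 2.0, 1.0]
width: 0.059
```

```bash
python3 r.py
```

```text
t 21.65 a 0.594 Tz 0.342 about axis 0.343 F [-0.9  2.   1. ] w 0.059 pos [ 0.5154 -0.1829  0.0841] tilt [-0.    -0.002]
```

Emit:
jog_arm:
  increments:
    - [0, 0, 0, 0, 0.04, 0, 0.0]

```text
time: 21.78
tool_pos: [0.5155, -0.1829, 0.0842]
tcp_rot: [-1.498, -0.564, 0.565]
wrist_force: [0.1, 1.4, 0.8]
width: 0.062
```

```bash
python3 r.py
```

```text
t 21.77 a 0.633 Tz 0.446 about axis 0.447 F [0.1 1.4 0.8] w 0.062 pos [ 0.5155 -0.1829  0.0842] tilt [-0.    -0.002]
```

Emit:
jog_arm:
  increments:
    - [0, 0, 0, 0, 0.04, 0, 0.0]

```text
time: 21.9
tool_pos: [0.5154, -0.1829, 0.0841]
tcp_rot: [-1.506, -0.534, 0.535]
wrist_force: [0.2, 0.7, 0.6]
width: 0.06
```

```bash
python3 r.py
```

```text
t 21.9 a 0.672 Tz 0.472 about axis 0.472 F [0.2 0.7 0.6] w 0.06 pos [ 0.5154 -0.1829  0.0841] tilt [-0.    -0.002]
```

Emit:
jog_arm:
  increments:
    - [0, 0, 0, 0, 0.02, 0, 0.0]

```text
time: 22.02
tool_pos: [0.5154, -0.1829, 0.0841]
tcp_rot: [-1.51, -0.519, 0.521]
wrist_force: [1.3, 1.7, 0.2]
width: 0.057
```

```bash
python3 r.py
```

```text
t 22.02 a 0.691 Tz 0.468 about axis 0.468 F [1.3 1.7 0.2] w 0.057 pos [ 0.5154 -0.1829  0.0841] tilt [-0.    -0.003]
```

Emit:
jog_arm:
  increments:
    - [0, 0, 0, 0, 0.015, 0, 0.0]

```text
time: 22.15
tool_pos: [0.5154, -0.1829, 0.0841]
tcp_rot: [-1.513, -0.508, 0.51]
wrist_force: [-0.5, 0.4, 0.7]
width: 0.061
```

```bash
python3 r.py
```

```text
t 22.15 a 0.705 Tz 0.511 about axis 0.511 F [-0.5  0.4  0.7] w 0.061 pos [ 0.5154 -0.1829  0.0841] tilt [-0.    -0.003]
```

Emit:
jog_arm:
  increments:
    - [0, 0, 0, 0, 0.016, 0, 0.0]

```text
time: 22.28
tool_pos: [0.5154, -0.1829, 0.0841]
tcp_rot: [-1.516, -0.495, 0.497]
wrist_force: [-0.4, 1.4, 0.6]
width: 0.059
```

```bash
python3 r.py
```

```text
t 22.27 a 0.721 Tz 0.484 about axis 0.485 F [-0.4  1.4  0.6] w 0.059 pos [ 0.5154 -0.1829  0.0841] tilt [-0.001 -0.003]
```

Emit:
jog_arm:
  increments:
    - [0, 0, 0, 0, 0.003, 0, 0.0]

```text
time: 22.4
tool_pos: [0.5154, -0.1829, 0.0841]
tcp_rot: [-1.516, -0.493, 0.495]
wrist_force: [0.4, 0.5, 0.6]
width: 0.055
```

```bash
python3 r.py
```

```text
t 22.4 a 0.724 Tz 0.498 about axis 0.499 F [0.4 0.5 0.6] w 0.055 pos [ 0.5154 -0.1829  0.0841] tilt [-0.001 -0.003]
```

Emit:
jog_arm:
  increments:
    - [0, 0, 0, 0, 0.012, 0, 0.0]

```text
time: 22.52
tool_pos: [0.5154, -0.1828, 0.0841]
tcp_rot: [-1.519, -0.483, 0.485]
wrist_force: [0.4, 0.4, 1.4]
width: 0.057
```

```bash
python3 r.py
```

```text
t 22.52 a 0.736 Tz 0.538 about axis 0.538 F [0.4 0.4 1.4] w 0.057 pos [ 0.5154 -0.1828  0.0841] tilt [-0.001 -0.003]
```

Emit:
jog_arm:
  increments:
    - [0, 0, 0, 0, 0, 0, 0.12]
    - [0, 0, 0, 0, 0, 0, 0.17]
    - [0, 0, 0, 0, 0, 0, 0.17]
    - [0, -0.005, 0, 0, 0, 0, 0.17]
    - [0, -0.01, 0, 0, 0, 0, 0.17]
    - [0, -0.02, 0, 0, 0, 0, 0.17]
    - [0, -0.03, 0, 0, 0, 0, 0.17]
    - [0, -0.03, 0, 0, 0, 0, 0.17]
    - [0, 0, 0, 0, 0, 0, 0.17]
  force: 20

```text
time: 23.65
tool_pos: [0.5161, -0.1837, 0.1852]
tcp_rot: [-1.522, -0.482, 0.481]
wrist_force: [-0.3, -0.5, 0.0]
width: 0.17
```

```bash
python3 r.py; python3 -c "
from h import *
q=read_camera('side'); a=q['img'][170:260,310:420]
cv2.imwrite('pics/end.png',cv2.resize(a,(770,590),interpolation=2))"
```

```text
t 23.65 a 0.74 Tz -0.013 about axis -0.013 F [-0.3 -0.5  0. ] w 0.17 pos [ 0.5161 -0.1837  0.1852] tilt [ 0.002 -0.004]
```

View pics/end.png

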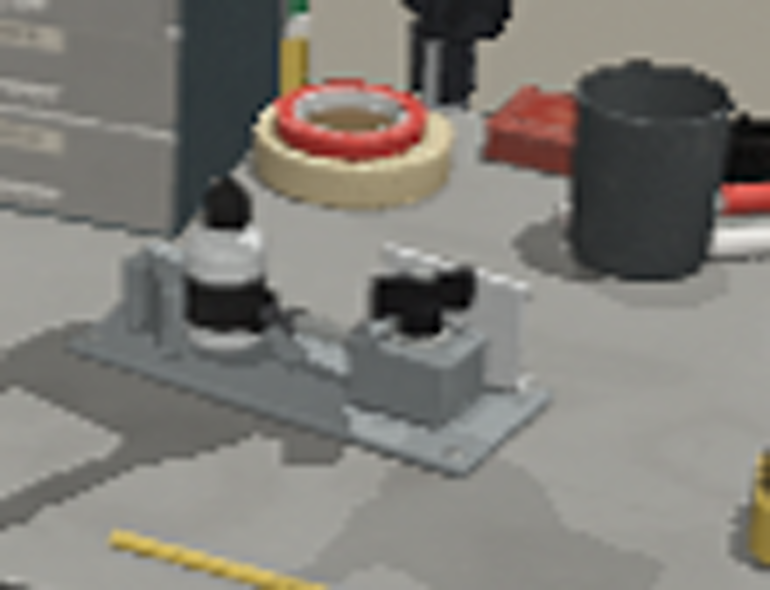

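The bottle stands upright in the vee (body at (228,300)) with the pad against it. The knob bar is turned (wings from about (375,295) to (470,285)), the guard is standing, and the gripper is clear above. Handing in.

```bash
python3 -c "
from h import *
bot.finish_job()"
```

```text
the job is handed in; nothing more can be done
```

I stood the ink bottle upright in the pocket, turned the winged knob clockwise to about 0.74 rad, let go, lifted clear and handed the job in at about 24 s.

- **Clamping force:** The knob's resistance was about 0.31 N m turning free, started to rise near 0.56 rad, and read 0.538 N m at the end, which works out to about 15 N on the bottle. Individual readings scattered by about 0.03 N m (roughly 2 N). The two just before the last came out at 12 to 13 N, while the angle turned since the rise points to 15 to 16 N. All are within the 8 to 25 N window.
- **First knob grip:** The jaws stopped at about 19 mm instead of 8 mm, probably on a hub below the wings. I opened, went up 8 mm and gripped the bar properly. That first attempt left no force of note at the wrist.
- **Gripping the bottle:** On the way down the tool drifted about 20 mm and tilted 2°. I corrected this above the cap before touching the bottle.
- **Last picture:** It shows the bottle upright in the vee with the pad on it, the knob turned and the guard standing. The wrist force was near zero with the gripper clear. I felt no contact with the guard, and the fingertips stayed slightly above its top while gripping and releasing the bar.
- **Not checked:** I did not re-measure the eraser, tape measure and stapler at the end. The arm's path stayed well above or away from them.

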